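# Fetch the carton hidden behind another

### The job

The order needs the slim carton that stands under the plywood bench stand, hidden behind a wider carton. Move the wider carton a good hand's width or more aside and leave it standing on the open bench, then draw the slim carton out from under the stand and put it in the shallow grey plastic tray, standing on its narrow side just as it stood. Leave the label roll, the tape roll and the stapler where they are.

Things in the scene. Friction and masses are not known exactly. Their poses are not given: they have to be found in the camera images.
- slim_carton_center (a point): Centre of the slim brown carton to fetch: 100 long x 40 wide x 55 high mm as it stands on its narrow side, 70 to 160 g, loose. Half-way up (27.5 mm over what it stands on). x along its length, pointing under the stand, y across its 40 mm, z up. Its near end (x = -50 mm) sticks out 24 to 33 mm from under the stand's front edge.
- wide_carton_center (a point): Centre of the wider brown carton that stands in front of the slim one and hides it: 120 long x 58 wide x 62 high mm as it stands on its narrow side, 70 to 160 g, loose. Half-way up (31 mm over the bench). x along its length (away from the robot), y across its 58 mm, z up. Its far end is about 12 mm from the slim carton.
- stand: Fixed plywood stand, 200 deep x 380 wide mm. Origin on the bench under its centre; x to its back, z up. Its board (underside 95, top 113 mm up) covers all of it, with a lip to 158 mm all round, the front edge (x = -100) included. Two sides at y = -181, +181 mm, from x = -40 to +100; open in front. Two places under it, y about +90 and -90 mm: slim carton in one, label roll in the other.
- tray: Fixed shallow grey plastic tray on the bench, 220 (x) x 180 (y) x 32 mm high outside, walls and floor 4 mm. Origin under its centre on the bench, z up. Stands to the left or the right of the stand, nearer the robot.
- label_roll_center (a point): Centre of a white label roll lying flat, 99 mm in diameter, 60 mm high, in the other place under the stand. Bystander, loose.
- tape_roll_center (a point): Centre of a plain brown tape roll lying flat, 100 mm in diameter, 48 mm high, on top of the stand inside the lip. Bystander, loose.
- stapler_center (a point): Centre of a desk stapler, 149 x 68 x 44 mm, its length along its own y axis, on the bench on the side opposite the tray. Bystander, loose. Origin 22 mm over the bench.

How it is judged:
By the outcome, as a careful person would: the job done as asked, in the order asked, and still so for the second after the job is handed in, with the robot touching nothing.
It also fails if it takes over 51 s, if anything falls off the work surface, if the arm or the gripper's body presses on something with over 40 N, if the wrist force passes 120 N, or if a joint passes its speed limit or range.

### The arm

A 6-joint arm with a two-finger parallel gripper is mounted at the origin on a cart in front of the work surface, level with it; the furniture and walls round the work are solid. World frame = base frame: x ahead of the robot, y to its left, z up, the work surface at z = 0. Lengths are in mm, angles in rad, forces in N, time in s.
With the tool pointing down it reaches from about 350 to 775 mm from the base axis. Payload 7.3 kg.
Tool frame: the origin (TCP) lies on the front face of the gripper's body, between the roots of the fingers; the fingertips stand 66 mm ahead of it and the grasp point (between the pads) lies 47 mm ahead of it (bot.tip_extent is the distance from the TCP to the fingertips, in mm); z points along the fingers, y is the line along which they close (so a half turn about z gives the same grasp; the last joint's range is limited). The gripper opens to 92 mm and grips with 3 to 60 N. Pads are 19 mm wide; open, the fingers measure 130 mm over their backs; the gripper's body (75 mm by 190 mm) begins 47 mm behind the grasp point.
Start: joints at [-1.339, 0.342, 1.524, -0, 1.275, -0.146], TCP at [193.682, -487.981, 292.241] pointing down, gripper open.
Joint ranges: [-2.53, 2.53], [-0.77, 2.02], [0.04, 2.7], [-1, 4.14], [0.28, 2.66], [-3.11, 3.11]. Speed limits (rad/s): [2.57, 2.57, 3.14, 3.14, 3.14, 3.14].

### API

Orientations are given as [roll, pitch, yaw] about the fixed x, y, z axes, in that order (R = Rz(yaw) Ry(pitch) Rx(roll)).
In Python, from plant import readout, viewer, order, bot gives the robot as it stands.
- The arm moves only by the shell command python3 -m creep 'ROWS'. ROWS is text: rows parted by semicolons, each of 7 numbers parted by spaces: the shift along the world's x, y, z in m, then the turn, a rotation vector about the world's x, y, z in rad, then the opening in per cent of the stroke, from 0 (shut) to 100 (fully open). A call has 1 to 8 rows; each row shifts and turns the commanded pose from where the row before left it; what a row does not reach is not made up. A row lasts 1/12 s, in which the tool goes at most 41.7 mm and 7.16 degrees, less where a joint would pass 70% of its speed; a pose out of reach is approached as far as the arm can. A call is refused whole if a number of a shift passes 0.0417 or a number of a turn 0.125, either way. A call with a gripper value outside its range is refused whole. The fingers move at their own pace and stop on an object; the grip force is fixed at half the most. Time passes only in rows, so rows that do not move let the fingers close. It gives the time, the measured TCP pose, the force, the opening and the grip force at its end, in the units of the state.
- readout.get_obs(): the state, without advancing time (a new reading comes with each control period).
- viewer.capture(name): name is "scene" or "side" or "wrist"; returns the picture (400x640x3 uint8, red, green, blue); there is no depth.
- viewer.camera_info(name): a dict with "fx", "fy", "cx", "cy" (pixels), "D" ([k1, k2, p1, p2, k3] as OpenCV has them; the pictures are not rectified), "origin" and "rotation" of the camera in the world. Camera axes: x right, y up, looking along -z (the intrinsics and any distortion apply to the point x, -y, -z); pixel columns grow to the right and rows downward; lengths in mm; the calibration is good to about 2 mm. A picture is of the moment at which its call begins: read the wrist's pose just before it. camera_info takes no time and is no camera call; for the wrist camera it gives the pose at the moment of the call.
- order.close_job(): hands the job in; it is judged then, once.
The state is a dict: "time": time; "joint_positions": joint angles; "dq": joint speeds; "tau": joint torques, N m; "tool_pos": TCP position; "tcp_rot": TCP orientation; "contact_force": force on the tool from outside, world axes, zero at the start; "moment": the same for the moment, N m; "grip_width": finger opening in mm; "finger_force": force on a finger pad.
Only numpy, scipy, OpenCV 4.12 (cv2) and the standard library are available. Lean on these libraries where they do the work, as an engineer would, in place of code of your own. Each camera call takes 0.05 s, during which the arm holds its last target. There are 200 camera calls.

## Working session

There is one attempt and no reset: what is moved stays moved. The work goes in short steps, Python scripts to look and compute and a shell command to move; the robot and the scene stay as the last step left them, time stands still between calls to the robot, and variables do not carry over. Pictures are saved under pics/ and viewed, at most 10 in all, crops included, and the job is handed in when it is done.

```bash
ls; mkdir -p pics
python3 - <<'E'
from plant import readout, viewer, order, bot
import cv2,numpy as np
o=readout.get_obs();print(o['time'],o['tool_pos'],o['tcp_rot'],o['grip_width'])
for n in ("scene","side"):
    im=viewer.capture(n);cv2.imwrite(f"pics/{n}0.png",im[:,:,::-1]);i=viewer.camera_info(n);print(n,i)
E
```

```text
pics
0.0 [ 193.59388055 -487.67122037  291.56669165] [-3.14006890e+00 -1.80860146e-04  3.77802140e-01] 92.05191930857133
scene {'fx': 405.89475217854795, 'fy': 405.89475217854795, 'cx': 330.3825213991036, 'cy': 198.17253716012732, 'D': array([-0.03115541,  0.        ,  0.        ,  0.        ,  0.        ]), 'origin': array([116.57310352, 980.23485502, 838.62961004]), 'rotation': array([ 0.97647972, -0.00697706, -2.67250322])}
side {'fx': 470.85471022074387, 'fy': 470.85471022074387, 'cx': 318.3277269855212, 'cy': 192.44756823811693, 'D': array([0.02228794, 0.        , 0.        , 0.        , 0.        ]), 'origin': array([964.35716083, 869.33586733, 997.30671134]), 'rotation': array([0.82287615, 0.01451924, 2.75851692])}
```

View pics/scene0.png

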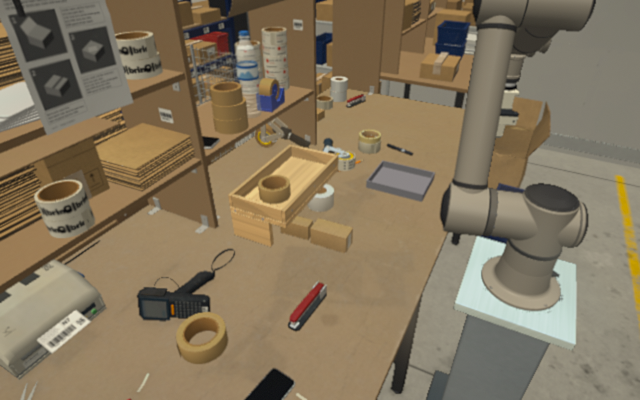

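View pics/side0.png

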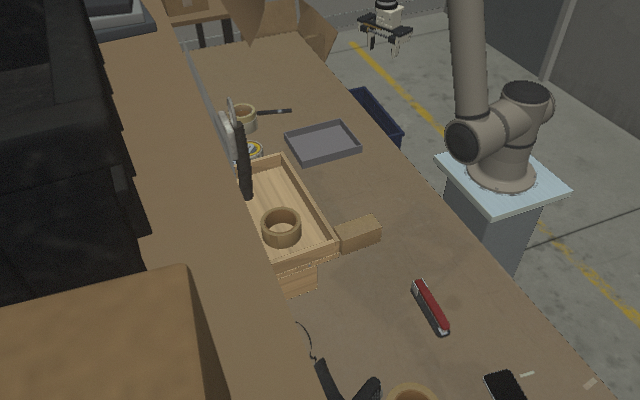

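The scene picture shows the wide carton at about (332,234), the slim one behind it at (297,227), the tray at (400,180) and the stapler at (308,305). The side picture shows the wide carton at (358,232), the tray at (322,143) and the stapler at (430,307). I'll enlarge both for corners.

```bash
cat > h.py <<'E'
import cv2,numpy as np
from scipy.spatial.transform import Rotation as R
from plant import readout, viewer, order, bot
def ray(i,uv):
    K=np.array([[i['fx'],0,i['cx']],[0,i['fy'],i['cy']],[0,0,1]])
    p=cv2.undistortPoints(np.array(uv,float).reshape(-1,1,2),K,i['D'])[:,0]
    d=np.c_[p[:,0],-p[:,1],-np.ones(len(p))]
    return i['origin'],d@R.from_euler('xyz',i['rotation']).as_matrix().T
def onz(i,uv,z):
    o,d=ray(i,uv); return o+d*((z-o[2])/d[:,2])[:,None]
E
python3 - <<'E'
import cv2,numpy as np
a=cv2.imread('pics/scene0.png')[140:290,220:440]; b=cv2.imread('pics/side0.png')[110:300,235:435]
# scene crop x3.6, side crop x3
A=cv2.resize(a[60:130,0:220],None,fx=3.6,fy=3.6,interpolation=cv2.INTER_CUBIC)
B=cv2.resize(b[80:160,0:200],None,fx=3.6,fy=3.6,interpolation=cv2.INTER_CUBIC)
B=cv2.copyMakeBorder(B,0,0,0,A.shape[1]-B.shape[1],0)
print(A.shape,B.shape);cv2.imwrite('pics/z0.png',np.vstack([A,B]))
E
```

```text
(252, 792, 3) (288, 792, 3)
```

View pics/z0.png

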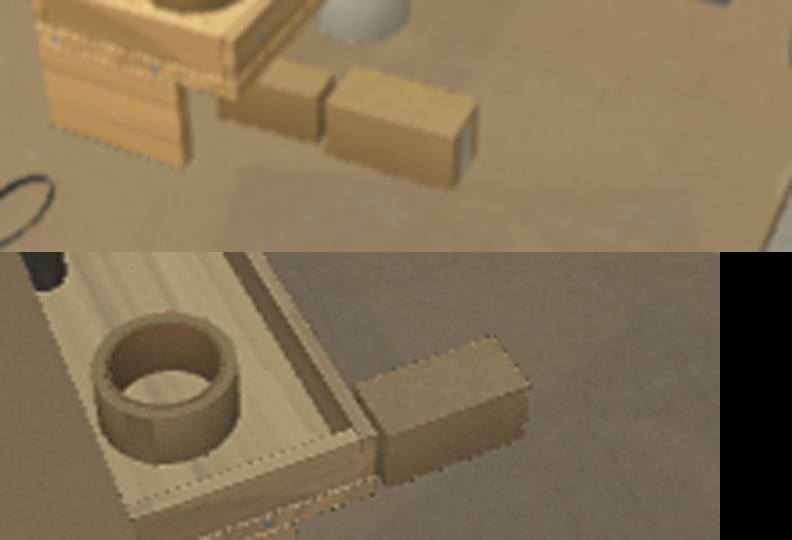

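The top half shows the wide carton's top corners at crop (346,67), (477,97), (458,137), (330,101), and the slim carton's near end at (322,97)/(333,72). The bottom half shows the wide carton's top at (357,382), (492,335), (529,382), (382,430), and the stand's lip corner at (375,433).

Run:
```python
from h import *
np.set_printoptions(precision=1,suppress=True)
s,d=viewer.camera_info('scene'),viewer.camera_info('side')
S=lambda *p:(np.array(p)+.5)/3.6-.5+[220,200]
D=lambda *p:(np.array(p)+.5-[0,252])/3.6-.5+[235,190]
print('wide scene (f-,n-,n+,f+)\n',onz(s,S((346,67),(477,97),(458,137),(330,101)),62)[:,:2])
print('bottom n+,f+',onz(s,S((453,187),(326,155)),0))
print('wide side\n',onz(d,D((357,382),(492,335),(529,382),(382,430)),62)[:,:2])
print('slim near +,-',onz(s,S((322,97),(333,72)),55)[:,:2],onz(s,S((320,140)),0)[:,:2])
print('stand lip scene front+',onz(s,S((237,40)),158),'under',onz(s,S((237,97)),95))
print('stand side front+, back+',onz(d,D((375,433),(133,515)),158)[:,:2])
print('tray scene',onz(s,[(367,182),(386,163),(434,176),(415,197)],32)[:,:2])
print('tray side',onz(d,[(284,133),(346,121),(362,150),(299,165)],32)[:,:2])
print('stapler',onz(s,[(291,325),(325,284)],30)[:,:2],onz(d,[(415,281),(444,333)],30)[:,:2])
```

```text
wide scene (f-,n-,n+,f+)
 [[621.   76. ]
 [500.3  61.9]
 [492.2 118.2]
 [610.  124.9]]
bottom n+,f+ [[497.7 112.2   0. ]
 [615.1 125.4  -0. ]]
wide side
 [[611.   68.5]
 [495.1  63.2]
 [491.8 118.4]
 [613.2 119.7]]
slim near +,- [[623.3 115.5]
 [632.2  79.7]] [[629.9 109.9]]
stand lip scene front+ [[652.6 196.3 158. ]] under [[659.5 191.9  95. ]]
stand side front+, back+ [[654.5 197.2]
 [822.2 201.1]]
tray scene [[ 577.7 -248.1]
 [ 565.6 -420.5]
 [ 363.6 -409.8]
 [ 385.8 -233.3]]
tray side [[ 584.8 -430.9]
 [ 355.5 -412.9]
 [ 376.6 -237.4]
 [ 597.2 -245.8]]
stapler [[488.1 447. ]
 [477.5 288. ]] [[486.5 292.5]
 [500.  442.7]]
```

```bash
python3 -m creep '.02 .033 0 0 0 -.02 100;.02 .033 0 0 0 -.02 100;.02 .033 0 0 0 -.02 100;.02 .033 0 0 0 -.02 100;.02 .033 0 0 0 -.02 100;.02 .033 0 0 0 -.02 100;.02 .033 0 0 0 -.02 100;.02 .033 0 0 0 -.02 100'; python3 -m creep '.02 .033 0 0 0 -.02 100;.02 .033 0 0 0 -.02 100;.02 .033 0 0 0 -.02 100;.02 .033 0 0 0 -.02 100;.02 .033 0 0 0 -.02 100;.02 .033 0 0 0 -.02 100;.02 .033 0 0 0 -.02 100;.02 .033 0 0 0 -.02 100'; python3 -m creep '0.005 .025 0 0 0 0 100; 0.005 .025 0 0 0 0 100;0 0 0 0 0 0 100;0 0 0 0 0 0 100'
python3 - <<'E'
from h import *
i=viewer.camera_info('wrist');print(i)
im=viewer.capture('wrist');cv2.imwrite('pics/w1.png',im[:,:,::-1])
o=readout.get_obs();print(o['tool_pos'],o['tcp_rot'],o['joint_positions'])
E
```

```text
time: 0.77
tool_pos: [354.1, -222.2, 292.1]
tcp_rot: [-3.141, 0.0, 0.216]
contact_force: [-0.1, -0.5, 0.3]
grip_width: 92.0
finger_force: 0.0
time: 1.43
tool_pos: [514.1, 42.0, 292.0]
tcp_rot: [3.141, 0.001, 0.057]
contact_force: [0.7, -1.5, -0.4]
grip_width: 91.9
finger_force: 0.0
time: 1.77
tool_pos: [523.5, 91.0, 291.6]
tcp_rot: [3.141, 0.001, 0.06]
contact_force: [0.1, 0.4, -0.3]
grip_width: 91.6
finger_force: 0.0
{'fx': 284.2683377048718, 'fy': 284.2683377048718, 'cx': 318.6644707292224, 'cy': 202.58977661731603, 'D': array([0.00241942, 0.        , 0.        , 0.        , 0.        ]), 'origin': array([603.82751149,  96.74712389, 382.74754133]), 'rotation': array([-3.04381494e-01, -5.28932893e-04, -1.51033681e+00])}
[523.39572937  90.06264502 291.77775793] [3.14113203e+00 1.14867001e-03 5.89411929e-02] [ 2.62876944e-02  3.54088241e-01  1.50737164e+00 -5.19499055e-04
  1.28126583e+00  1.53829116e+00]
```

View pics/w1.png

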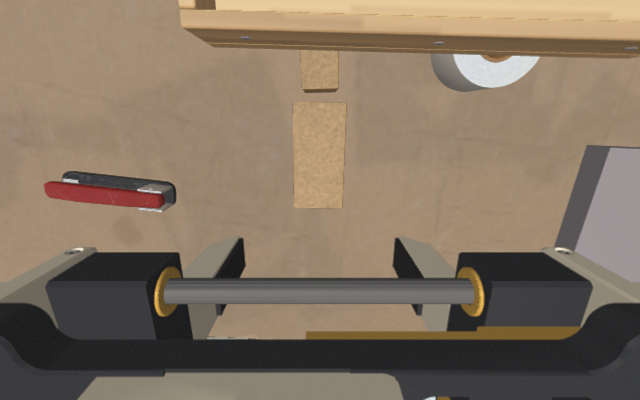

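The wrist view shows the wide carton's top at (294,102)–(346,102)–(343,208)–(294,208), the slim carton's near end at about (303..338, 89), and the stand's board edge at row ~50.

Run:
```python
from h import *
np.set_printoptions(precision=1,suppress=True)
w=viewer.camera_info('wrist')
print(onz(w,[(293.5,102),(346.5,102),(343.5,208.5),(294,208.5)],62)[:,:2])
print('slim',onz(w,[(302.5,89),(338.5,89),(301.5,52),(338.5,54)],55)[:,:2])
print('board under edge',onz(w,[(215,46),(630,54)],95)[:,:2])
print('label roll',onz(w,[(450,60),(540,60),(495,86)],60)[:,:2])
```

```text
[[613.6 122.8]
 [617.   66.5]
 [497.5  59.5]
 [494.1 118.4]]
slim [[627.6 114.2]
 [629.9  75.6]
 [663.2 116.7]
 [663.6  78.3]]
board under edge [[ 656.1  192.4]
 [ 671.6 -184.3]]
label roll [[ 663.8  -36.3]
 [ 669.2 -128.5]
 [ 642.   -88.5]]
```

```bash
python3 -m creep '.008 0 -.035 0 0 0 100;.008 0 -.035 0 0 0 100;.008 0.001 -.035 0 0 0 100;0 0 -.035 0 0 0 100;0 0 -.035 0 0 0 100;0 0 -.03 0 0 0 100;0 0 -.005 0 0 0 100;0 0 0 0 0 0 100'; python3 -m creep '0 0 0 0 0 0 30;0 0 0 0 0 0 30;0 0 0 0 0 0 30;0 0 0 0 0 0 30;0 0 0 0 0 0 30;0 0 0 0 0 0 30'
```

```text
time: 2.48
tool_pos: [546.5, 89.8, 80.7]
tcp_rot: [3.141, 0.005, 0.056]
contact_force: [0.4, -0.1, 1.0]
grip_width: 91.9
finger_force: 0.0
time: 2.98
tool_pos: [548.0, 91.1, 83.1]
tcp_rot: [3.142, -0.001, 0.058]
contact_force: [0.1, 0.5, 4.9]
grip_width: 57.3
finger_force: 30.0
```

```bash
python3 -m creep '0 0 .01 0 0 0 30;-.01 0 .01 0 0 0 30;-.01 -.015 0 0 0 0 30;-.01 -.03 0 0 0 0 30;-.01 -.03 0 0 0 0 30;0 -.03 0 0 0 0 30;0 -.03 0 0 0 0 30;0 -.025 0 0 0 0 30'; python3 -m creep '0 -.01 0 0 0 0 30;0 0 0 0 0 0 30;0 0 -.008 0 0 0 30;0 0 -.007 0 0 0 30;0 0 -.004 0 0 0 30;0 0 0 0 0 0 30;0 0 0 0 0 0 30'
```

```text
time: 3.65
tool_pos: [507.6, -70.8, 103.0]
tcp_rot: [3.141, -0.001, 0.058]
contact_force: [-0.0, 0.5, -1.4]
grip_width: 57.9
finger_force: 30.0
time: 4.23
tool_pos: [507.4, -77.6, 82.6]
tcp_rot: [-3.141, 0.001, 0.06]
contact_force: [-0.2, 0.4, -1.1]
grip_width: 57.8
finger_force: 30.0
```

```bash
python3 -m creep '0 0 -.001 0 0 0 30;0 0 0 0 0 0 100;0 0 0 0 0 0 100;0 0 0 0 0 0 100;0 0 0 0 0 0 100;0 0 .02 0 0 0 100;0 0 .04 0 0 0 100;0 0 .04 0 0 0 100'; python3 -m creep '0 .024 0 .0067 -.112 0 100;0 .024 0 .0067 -.112 0 100;0 .024 0 .0067 -.112 0 100;0.01 .024 0 .0067 -.112 0 100;0.01 .024 0 .0067 -.112 0 100;0.015 .024 -.02 .0067 -.112 0 100;0.015 .024 -.02 .0067 -.112 0 100;0 0.002 -.02 0 0 0 100';python3 -m creep '0 0 -.01 0 0 0 100;0 0 0 0 0 0 100;0 0 0 0 0 0 100'
python3 - <<'E'
from h import *
o=readout.get_obs();print(o['tool_pos'],o['tcp_rot'],o['joint_positions'])
m=R.from_euler('xyz',o['tcp_rot']).as_matrix();print(m[:,2],m[:,1],viewer.camera_info('wrist'))
im=viewer.capture('wrist');cv2.imwrite('pics/w2.png',im[:,:,::-1])
E
```

```text
time: 4.9
tool_pos: [506.7, -78.7, 182.1]
tcp_rot: [-3.14, 0.004, 0.058]
contact_force: [1.1, -0.4, 0.6]
grip_width: 91.4
finger_force: 0.0
time: 5.57
tool_pos: [583.0, 53.8, 208.8]
tcp_rot: [-3.064, -0.647, 0.065]
contact_force: [-0.3, -0.7, 0.2]
grip_width: 91.8
finger_force: 0.0
time: 5.82
tool_pos: [580.8, 50.7, 197.8]
tcp_rot: [-3.059, -0.631, 0.062]
contact_force: [0.4, -0.1, 0.9]
grip_width: 91.9
finger_force: 0.0
[580.76801587  50.67026031 197.83045039] [-3.05906822 -0.63094715  0.06239354] [-0.12929693  0.36949689  1.95567906  0.76265157  0.28302798  0.67096597]
[ 0.58161845  0.11892791 -0.80472115] [ 0.11067298 -0.99162554 -0.06656032] {'fx': 284.2683377048718, 'fy': 284.2683377048718, 'cx': 318.6644707292224, 'cy': 202.58977661731603, 'D': array([0.00241942, 0.        , 0.        , 0.        , 0.        ]), 'origin': array([591.65031986,  44.52587117, 318.78166912]), 'rotation': array([ 0.32949946,  0.06630928, -1.45965103])}
```

View pics/w2.png

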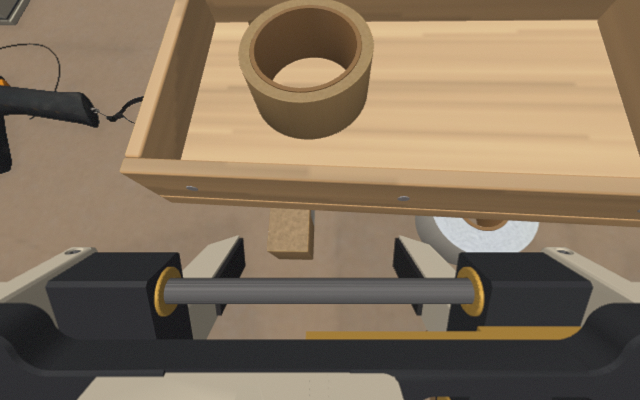

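The wrist view shows the slim carton's near end at (290,256), the stand's lip and the label roll. The wide carton is out of view, behind the gripper. Joint 5 is at its lower limit here, so I'll check what the kinematics allow lower down.

Run:
```python
from plant import bot,readout
print({k:getattr(bot,k) for k in dir(bot) if not k.startswith('_')})
print(readout.get_obs()['joint_positions'])
```

```text
{'Unreachable': <class 'plant.Unreachable'>, 'tip_extent': 65.5}
[-0.12913691  0.3688741   1.95549095  0.76244218  0.28297062  0.67097967]
```

```bash
cat > k.py <<'E'
from h import *
from scipy.optimize import least_squares
P=[([-1.339,.342,1.524,0,1.275,-.146],[193.68,-487.98,292.24],None),
([.02629,.35409,1.50737,-.0005,1.28127,1.53829],[523.4,90.06,291.78],[3.14113,.00115,.05894]),
([-.1293,.3695,1.9557,.76265,.28303,.67097],[580.77,50.67,197.83],[-3.05907,-.63095,.06239])]
def fk(q,x,tz):
    r0,a,b,h,d,e=x; r=r0+a*np.sin(q[1])+b*np.sin(q[1]+q[2])+e*np.cos(q[1]+q[2]); z=h+a*np.cos(q[1])+b*np.cos(q[1]+q[2])-e*np.sin(q[1]+q[2])
    return np.array([r*np.cos(q[0]),r*np.sin(q[0]),z])+d*tz
def tz(q):
    m=R.from_euler('ZYZYZ',[q[0],q[1]+q[2],q[3],q[4],q[5]]).as_matrix();return m[:,2]
if __name__=='__main__':
    np.set_printoptions(precision=3,suppress=True)
    for q,p,t in P: print(tz(q), None if t is None else R.from_euler('xyz',t).as_matrix()[:,2])
    f=lambda x:np.r_[np.concatenate([fk(q,x,tz(q))-p for q,p,t in P]),(x-[0,400,400,200,250,0])*.003]
    s=least_squares(f,[0,400,400,200,250,0]);x=s.x;print(x,s.fun[:9])
    for th in (25,30,35,40,45):
      for c in ((608,65),(530,150)):
        t=np.radians(th);S,C=np.sin(t),np.cos(t)
        g=(641,32) 
        T=np.array([641-47*S,32+47*C]) if c[0]==608 else np.array([550,150])
        W=T-x[4]*np.array([S,-C])
        F=lambda q:[fk([0,q[0],q[1]],x,np.zeros(3))[0]-np.hypot(W[0],95),fk([0,q[0],q[1]],x,np.zeros(3))[2]-W[1]]
        u=least_squares(F,[.4,1.7]);print(th,c,u.x,u.cost,'q5',np.pi-t-u.x.sum())
E
python3 k.py
```

```text
Traceback (most recent call last):
  File "k.py", line 13, in <module>
    for q,p,t in P: print(tz(q), None if t is None else R.from_euler('xyz',t).as_matrix()[:,2])
                          ~~^^^
  File "k.py", line 10, in tz
    m=R.from_euler('ZYZYZ',[q[0],q[1]+q[2],q[3],q[4],q[5]]).as_matrix();return m[:,2]
      ~~~~~~~~~~~~^^^^^^^^^^^^^^^^^^^^^^^^^^^^^^^^^^^^^^^^^
  File "scipy/spatial/transform/_rotation.pyx", line 1413, in scipy.spatial.transform._rotation.Rotation.from_euler
ValueError: Expected axis specification to be a non-empty string of upto 3 characters, got ZYZYZ
```

```bash
sed -i "s/m=R.from_euler.*return/m=(R.from_euler('ZYZ',[q[0],q[1]+q[2],q[3]])*R.from_euler('YZ',[q[4],q[5]])).as_matrix();return/" k.py; python3 k.py
```

```text
[ 0.    -0.001 -1.   ] None
[-0.001 -0.001 -1.   ] [-0.001 -0.001 -1.   ]
[ 0.582  0.119 -0.805] [ 0.582  0.119 -0.805]
[-277.27   514.93   767.235 1041.753  646.766  381.748] [-74.501 -16.934  -0.594   2.614 -76.538   0.578  -0.011  -0.354   0.008]
25 (608, 65) [0.647 1.641] 1.1632227364026952e-25 q5 0.41750118654249935
25 (530, 150) [0.415 1.828] 0.0 q5 0.4615094636128365
30 (608, 65) [0.666 1.696] 0.0 q5 0.25650916848318284
30 (530, 150) [0.43  1.882] 2.6253290925755273e-26 q5 0.305970010387834
35 (608, 65) [0.708 1.732] 1.6155871338926322e-27 q5 0.09028011350953857
35 (530, 150) [0.471 1.917] 3.2311742677852644e-26 q5 0.14231957351519586
40 (608, 65) [0.774 1.748] 3.917798799689633e-26 q5 -0.07924653639644941
40 (530, 150) [0.539 1.933] 4.0389678347315804e-28 q5 -0.0276259281363731
45 (608, 65) [0.862 1.743] 1.0097419586828951e-26 q5 -0.24844928396370225
45 (530, 150) [0.631 1.925] 2.948446519354054e-26 q5 -0.1992399737540489
```

```bash
sed -i "s/return np.array(\[r\*np.cos(q\[0\]),r\*np.sin(q\[0\]),z\])/s=x[6] if len(x)>6 else 0;return np.array([r*np.cos(q[0])-s*np.sin(q[0]),r*np.sin(q[0])+s*np.cos(q[0]),z])/; s/r0,a,b,h,d,e=x;/r0,a,b,h,d,e=x[:6];/; s/(x-\[0,400,400,200,250,0\])\*.003/(x-X0)*[.1,.003,.003,.003,.003,.1,0]/; s/s=least_squares(f,\[.*/s=least_squares(f,X0);x=s.x;print(x,s.fun[:9])/; s/^    f=/    X0=np.array([0,400,400,200,250,0,76.])\n    f=/" k.py; python3 k.py | tail -11
```

```text
[  4.902 509.263 369.469 195.755 242.081  34.94   77.071] [ 0.594  0.41   0.283 -0.44   0.673  0.204  0.456 -1.427 -0.487]
25 (608, 65) [0.657 1.784] 2.888734418885382e-22 q5 0.26425761858389096
25 (530, 150) [0.441 1.919] 7.140895131805434e-25 q5 0.3450680769876757
30 (608, 65) [0.653 1.853] 3.2311742677852644e-27 q5 0.11226027004216421
30 (530, 150) [0.433 1.977] 3.728338896498044e-22 q5 0.20763141747407632
35 (608, 65) [0.656 1.918] 3.2311742677852644e-27 q5 -0.04391513962141236
35 (530, 150) [0.432 2.034] 1.6155871338926322e-27 q5 0.0654822183853021
40 (608, 65) [0.669 1.979] 5.2506581851510546e-27 q5 -0.204304829704411
40 (530, 150) [0.437 2.088] 6.462348535570529e-27 q5 -0.08163764399312567
45 (608, 65) [0.69  2.035] 0.0 q5 -0.36868301634659906
45 (530, 150) [0.451 2.139] 2.7464981276174747e-26 q5 -0.23387837920568755
```

```bash
cat > tgt.py <<'E'
from k import *
np.set_printoptions(precision=4,suppress=True)
x=np.array([4.9,509.26,369.47,195.76,242.08,34.94,77.07])
o=readout.get_obs();Rc=R.from_euler('xyz',o['tcp_rot'])
def to(yaw,tilt,p,n):
    Rt=R.from_euler('z',yaw)*R.from_euler('y',-tilt)*R.from_euler('x',np.pi)
    t=Rt.as_matrix()[:,2];W=np.array(p)-x[4]*t;r=np.sqrt(W[0]**2+W[1]**2-x[6]**2)
    F=lambda q:[x[0]+x[1]*np.sin(q[0])+x[2]*np.sin(q.sum())+x[5]*np.cos(q.sum())-r,x[3]+x[1]*np.cos(q[0])+x[2]*np.cos(q.sum())-x[5]*np.sin(q.sum())-W[2]]
    u=least_squares(F,[.4,1.8]).x
    print(p,'q2q3',u,'q5',np.pi-tilt-u.sum(),'turn/row',(Rt*Rc.inv()).as_rotvec()/n,'shift/row m',(np.array(p)-o['tool_pos'])/n/1000)
E
python3 - <<'E'
from tgt import *
print(o['tool_pos'],o['tcp_rot'])
for th in (.36,.38,.40):
    to(.058,th,(560,91,140),5); to(.058,th,(616,94.5,76),5)
E
```

```text
[580.8682  50.7287 198.255 ] [-3.0595 -0.6317  0.0629]
(560, 91, 140) q2q3 [0.4715 1.8719] q5 0.438244131918879 turn/row [-0.0177  0.0533 -0.0088] shift/row m [-0.0042  0.0081 -0.0117]
(616, 94.5, 76) q2q3 [0.6492 1.7634] q5 0.3689511493877897 turn/row [-0.0177  0.0533 -0.0088] shift/row m [ 0.007   0.0088 -0.0245]
(560, 91, 140) q2q3 [0.4681 1.8858] q5 0.4076550146060285 turn/row [-0.0174  0.0494 -0.009 ] shift/row m [-0.0042  0.0081 -0.0117]
(616, 94.5, 76) q2q3 [0.6467 1.7776] q5 0.3373170061198154 turn/row [-0.0174  0.0494 -0.009 ] shift/row m [ 0.007   0.0088 -0.0245]
(560, 91, 140) q2q3 [0.465  1.8997] q5 0.37684333918008406 turn/row [-0.0171  0.0454 -0.0091] shift/row m [-0.0042  0.0081 -0.0117]
(616, 94.5, 76) q2q3 [0.6444 1.7917] q5 0.3055068712834781 turn/row [-0.0171  0.0454 -0.0091] shift/row m [ 0.007   0.0088 -0.0245]
```

```bash
python3 -m creep '-.008 .008 -.005 -.017 .045 -.009 100;-.006 .008 -.01 -.017 .045 -.009 100;-.004 .008 -.013 -.017 .045 -.009 100;-.003 .008 -.015 -.017 .045 -.009 100;0 .008 -.015 -.017 .045 -.009 100;0 0 0 0 0 0 100;0 0 0 0 0 0 100'
python3 - <<'E'
from tgt import *
print(o['tool_pos'],o['tcp_rot'],o['joint_positions'])
to(.058,.4,(560,91,140),1)
E
```

```text
time: 6.45
tool_pos: [561.8, 89.8, 141.7]
tcp_rot: [-3.136, -0.413, 0.061]
contact_force: [-0.3, -0.9, 0.1]
grip_width: 91.7
finger_force: 0.0
[561.7992  89.7762 141.7   ] [-3.1359 -0.4134  0.0612] [0.0124 0.4656 1.8946 0.0702 0.3695 1.4606]
(560, 91, 140) q2q3 [0.465  1.8997] q5 0.37684333918008406 turn/row [-0.0061  0.0131 -0.0055] shift/row m [-0.0018  0.0012 -0.0017]
```

```bash
python3 -m creep '0 .001 -.02 -.003 .006 -.002 100;0 .001 -.03 -.003 .006 -.002 100;.01 .001 -.016 0 0 0 100;.02 .001 0 0 0 0 100;.014 .001 0 0 0 0 100;.007 0 0 0 0 0 100;.003 0 0 0 0 0 100;0 0 0 0 0 0 100'
python3 - <<'E'
from tgt import *
print(o['tool_pos'],o['tcp_rot'],o['contact_force'])
im=viewer.capture('wrist');a=viewer.capture('scene')[130:280,220:440]
cv2.imwrite('pics/w3.png',np.vstack([cv2.resize(im,(560,350)),cv2.resize(a,(560,240))])[:,:,::-1])
E
```

```text
time: 7.12
tool_pos: [620.6, 94.3, 82.9]
tcp_rot: [-3.141, -0.389, 0.057]
contact_force: [0.4, -0.3, 0.1]
grip_width: 92.1
finger_force: 0.0
[620.6358  94.2706  82.8564] [-3.1413 -0.3893  0.057 ] [ 0.3787 -0.3183  0.1428]
```

View pics/w3.png

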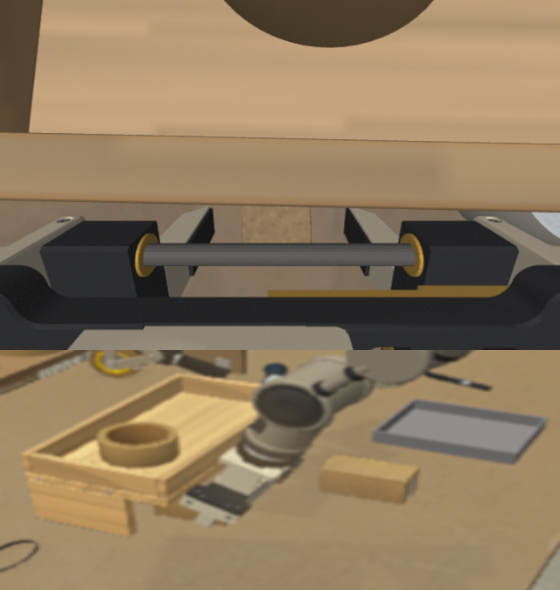

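The wrist view shows the slim carton between the open fingers, clear of the lip. The scene crop shows the wide carton standing alone at about (370,478). I'll nudge back and down a little, then close.

```bash
python3 -m creep '-.003 0 -.006 0 0 0 100;0 0 0 0 0 0 100;0 0 0 0 0 0 20;0 0 0 0 0 0 20;0 0 0 0 0 0 20;0 0 0 0 0 0 20;0 0 0 0 0 0 20;0 0 0 0 0 0 20';python3 -m creep '0 0 0 0 0 0 20;0 0 0 0 0 0 20;0 0 0 0 0 0 20'
```

```text
time: 7.88
tool_pos: [617.4, 94.8, 76.2]
tcp_rot: [-3.141, -0.388, 0.058]
contact_force: [-0.2, 0.1, 0.6]
grip_width: 56.6
finger_force: 0.0
time: 8.13
tool_pos: [617.4, 94.8, 76.1]
tcp_rot: [-3.141, -0.388, 0.058]
contact_force: [-0.3, -0.0, -0.1]
grip_width: 39.9
finger_force: 29.9
```

```bash
python3 -m creep '-.008 -.0005 0.001 0 0 0 20;-.015 -.001 0 0 0 0 20;-.02 -.001 0 0 0 0 20;-.02 -.001 0 0 0 0 20;-.02 -.001 0 0 0 0 20;-.02 -.001 0 0 0 0 20;-.02 -.001 0 0 0 0 20;-.012 -.001 0 0 0 0 20';python3 -m creep '0 0 0 0 0 0 20;0 0 -.001 0 0 0 20;0 0 0 0 0 0 20;0 0 0 0 0 0 100;0 0 0 0 0 0 100;0 0 0 0 0 0 100;0 0 0 0 0 0 100;0 0 0 0 0 0 100'
```

```text
time: 8.8
tool_pos: [495.7, 89.4, 101.7]
tcp_rot: [-3.14, -0.342, 0.058]
contact_force: [-0.7, 0.1, -0.6]
grip_width: 40.0
finger_force: 29.9
time: 9.47
tool_pos: [498.6, 89.4, 101.0]
tcp_rot: [-3.14, -0.344, 0.058]
contact_force: [-0.2, -0.1, -0.0]
grip_width: 68.3
finger_force: 0.0
```

```bash
python3 -m creep '-.02 0 0 0 0 0 100;-.02 0 0.02 0 .1 0 100;-.01 0 .04 0 .12 0 100;0 0 .04 0 .12 0 100;0 0 .04 0 0 0 100;0 0 .03 0 0 0 100;0 0 0 0 0 0 100;0 0 0 0 0 0 100'
python3 - <<'E'
from tgt import *
print(o['tool_pos'],o['tcp_rot'],viewer.camera_info('wrist'))
im=viewer.capture('wrist');a=viewer.capture('side')[160:310,250:470]
cv2.imwrite('pics/w4f.png',im[:,:,::-1])
cv2.imwrite('pics/w4.png',np.vstack([cv2.resize(im,(560,350)),cv2.resize(a,(350,240)).repeat(1,1) if 0 else cv2.resize(a,(560,240))])[:,:,::-1])
E
```

```text
time: 10.13
tool_pos: [456.4, 90.1, 249.4]
tcp_rot: [-3.125, -0.079, 0.055]
contact_force: [-0.0, 0.2, -0.9]
grip_width: 91.6
finger_force: 0.0
[456.4196  90.0862 249.4489] [-3.1247 -0.0791  0.0548] {'fx': 284.2683377048718, 'fy': 284.2683377048718, 'cx': 318.6644707292224, 'cy': 202.58977661731603, 'D': array([0.0024, 0.    , 0.    , 0.    , 0.    ]), 'origin': array([529.2123,  93.3046, 346.7715]), 'rotation': array([-0.224 ,  0.0166, -1.5148])}
```

View pics/w4.png

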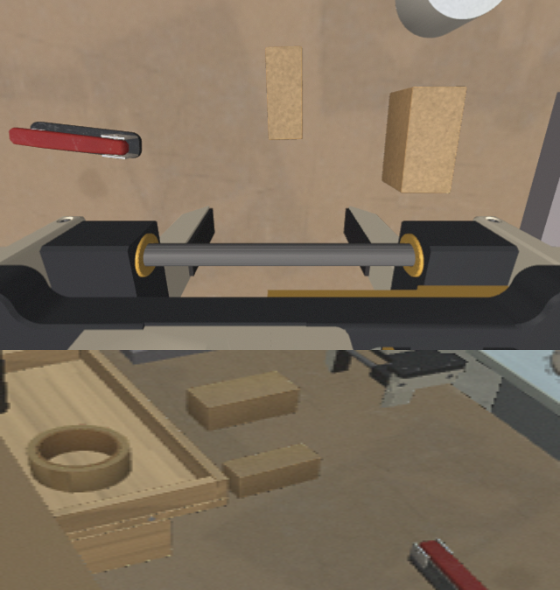

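The slim carton is out from under the stand and still upright, at crop (265..302, 47..138). The wide carton stands at (425,140), and the stapler and label roll are undisturbed.

Run:
```python
from tgt import *
w=viewer.camera_info('wrist')
p=onz(w,(np.array([(265,47),(302,47),(302.5,138.5),(267,138.5)])+.5)*8/7-.5,55);print(p[:,:2],p.mean(0))
to(.058,0,(p[:,0].mean()-3,p[:,1].mean(),77),1)
to(.058,0,(p[:,0].mean()-3,p[:,1].mean(),77),6)
```

```text
[[601.73   116.8878]
 [603.7534  77.6551]
 [507.9058  69.6561]
 [505.5732 110.4242]] [554.7406  93.6558  55.    ]
(np.float64(551.7405830819001), np.float64(93.65578729221244), 77) q2q3 [0.6501 1.6898] q5 0.8016833923583269 turn/row [-0.0212  0.0722  0.0027] shift/row m [ 0.0967  0.0036 -0.17  ]
(np.float64(551.7405830819001), np.float64(93.65578729221244), 77) q2q3 [0.6501 1.6898] q5 0.8016833923583269 turn/row [-0.0035  0.012   0.0005] shift/row m [ 0.0161  0.0006 -0.0283]
```

```bash
python3 -m creep '.03 .001 0 -.007 .024 0.006 100;.035 .001 0 -.007 .024 .006 100;.025 .001 -.02 -.007 .024 .006 100;.008 .001 -.04 0 0 0 100;0 0 -.04 0 0 0 100;0 0 -.03 0 0 0 100;0 0 0 0 0 0 100;0 0 0 0 0 0 100'; python3 -c "
from tgt import *
print(o['joint_positions']);to(.073,0,(553,93.7,76),1)"
```

```text
time: 10.9
tool_pos: [552.2, 94.0, 115.6]
tcp_rot: [-3.141, 0.005, 0.073]
contact_force: [-0.0, -0.0, 0.6]
grip_width: 92.0
finger_force: 0.0
[0.0314 0.6028 1.6365 0.001  0.9071 1.5284]
(553, 93.7, 76) q2q3 [0.6532 1.6867] q5 0.8016000688887583 turn/row [-0.0006 -0.0047 -0.0002] shift/row m [ 0.0008 -0.0003 -0.0396]
```

```bash
python3 -m creep '.001 0 -.025 0 -.004 0 100;0 0 -.014 0 0 0 100;0 0 0 0 0 0 100;0 0 0 0 0 0 20;0 0 0 0 0 0 20;0 0 0 0 0 0 20;0 0 0 0 0 0 20;0 0 0 0 0 0 20';python3 -m creep '0 0 0 0 0 0 20;0 0 0 0 0 0 20;0 0 0 0 0 0 20;0 0 0 0 0 0 20'
```

```text
time: 11.57
tool_pos: [555.1, 94.0, 79.9]
tcp_rot: [-3.141, -0.007, 0.073]
contact_force: [0.5, -0.5, 0.4]
grip_width: 63.0
finger_force: 0.0
time: 11.9
tool_pos: [554.7, 94.0, 78.9]
tcp_rot: [-3.141, -0.006, 0.073]
contact_force: [-0.3, -0.5, 2.0]
grip_width: 39.8
finger_force: 30.0
```

```bash
python3 -m creep '0 0 .02 0 0 0 20;0 0 .03 0 0 0 20;-.005 -.01 .03 0 0 0 20;-.006 -.02 .02 0 0 0 20;-.006 -.03 0 0 0 0 20;-.006 -.03 0 0 0 0 20;-.006 -.035 0 0 0 0 20;-.006 -.035 0 0 0 0 20'; python3 -m creep '-.006 -.035 0 0 0 0 20;-.006 -.035 0 0 0 0 20;-.006 -.035 0 0 0 0 20;-.006 -.035 0 0 0 0 20;-.006 -.035 0 0 0 0 20;-.006 -.03 0 0 0 0 20;-.006 -.03 0 0 0 0 20;-.002 -.02 0 0 0 0 20'; python3 -m creep '0 -.009 0 0 0 0 20;0 0 0 0 0 0 20;0 0 0 0 0 0 20;0 0 0 0 0 0 20'
python3 - <<'E'
from h import *
im=viewer.capture('wrist');a=viewer.capture('side')[90:310,250:470]
cv2.imwrite('pics/w5.png',np.hstack([cv2.resize(im,(480,300)),cv2.resize(a,(300,300))])[:,:,::-1])
E
```

```text
time: 12.57
tool_pos: [519.1, -67.0, 178.9]
tcp_rot: [-3.141, -0.005, 0.074]
contact_force: [0.5, 0.2, -1.6]
grip_width: 40.4
finger_force: 30.0
time: 13.23
tool_pos: [474.5, -323.7, 178.6]
tcp_rot: [-3.141, -0.005, 0.071]
contact_force: [-0.2, -0.2, -1.1]
grip_width: 40.0
finger_force: 30.0
time: 13.57
tool_pos: [475.9, -328.5, 178.7]
tcp_rot: [-3.14, -0.005, 0.074]
contact_force: [0.2, -0.9, -0.4]
grip_width: 39.7
finger_force: 30.0
```

View pics/w5.png

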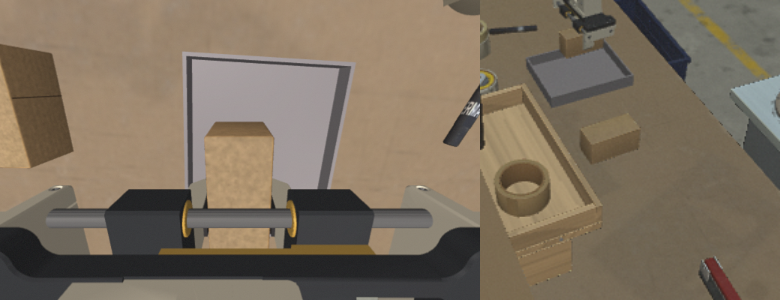

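The carton is held upright over the tray. The tray's far corners are at (184,54) and (353,64), and the wide carton still stands. I'll lower it now.

```bash
python3 -m creep '0 0 -.02 0 0 0 20;0 0 -.03 0 0 0 20;0 0 -.025 0 0 0 20;0 0 -.01 0 0 0 20;0 0 -.005 0 0 0 20;0 0 0 0 0 0 20;0 0 0 0 0 0 20;0 0 0 0 0 0 20'
```

```text
time: 14.33
tool_pos: [476.5, -330.4, 90.4]
tcp_rot: [3.14, -0.008, 0.074]
contact_force: [0.0, 0.4, -1.8]
grip_width: 39.9
finger_force: 30.0
```

```bash
python3 -m creep '0 0 -.003 0 0 0 20;0 0 -.002 0 0 0 20;0 0 0 0 0 0 20;0 0 -.001 0 0 0 20;0 0 0 0 0 0 20'
```

```text
time: 14.75
tool_pos: [475.7, -330.0, 82.9]
tcp_rot: [-3.141, -0.006, 0.073]
contact_force: [0.6, -0.4, -0.9]
grip_width: 39.8
finger_force: 30.0
```

```bash
python3 -m creep '0 0 0 0 0 0 100;0 0 0 0 0 0 100;0 0 0 0 0 0 100;0 0 0 0 0 0 100;0 0 0 0 0 0 100;0 0 0 0 0 0 100;0 0 .02 0 0 0 100;0 0 .03 0 0 0 100'; python3 -m creep '0 0 .04 0 0 0 100;0 0 .04 0 0 0 100;-.02 0 .04 0 0 0 100;-.02 0 .03 0 0 0 100;-.02 0 0 0 0 0 100;0 0 0 0 0 0 100;0 0 0 0 0 0 100'
python3 - <<'E'
from h import *
im=viewer.capture('wrist');a=viewer.capture('side')[90:310,250:470]
cv2.imwrite('pics/w6.png',np.hstack([cv2.resize(im,(480,300)),cv2.resize(a,(300,300))])[:,:,::-1])
E
```

```text
time: 15.42
tool_pos: [474.3, -328.8, 130.7]
tcp_rot: [-3.136, -0.001, 0.073]
contact_force: [-0.0, 0.2, -0.0]
grip_width: 88.4
finger_force: 0.0
time: 16.0
tool_pos: [416.5, -330.0, 280.7]
tcp_rot: [3.141, -0.006, 0.072]
contact_force: [0.5, 0.3, 0.2]
grip_width: 91.9
finger_force: 0.0
```

View pics/w6.png

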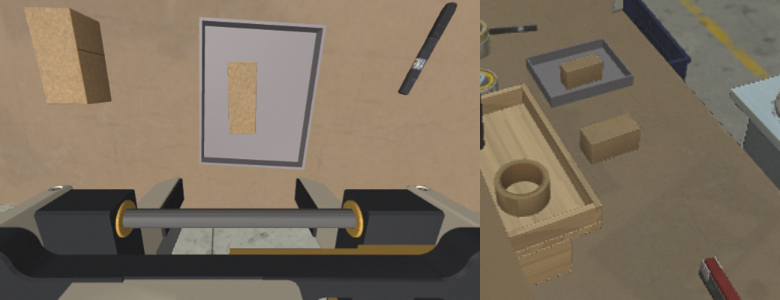

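The slim carton stands upright inside the tray at (242,98), clear of all the walls. The wide carton stands on the open bench, and the robot is touching nothing.

```bash
python3 -c "
from plant import order
print(order.close_job())"
```

```text
the job is handed in; nothing more can be done
None
```

The job is handed in at about 16 s: the slim carton stands on its narrow side in the tray, the wide carton stands about 170 mm aside on the open bench, and the robot never touched the label roll, tape roll or stapler; while being drawn out, the slim carton was lifted by mistake and dropped about 25 mm onto the bench, but landed upright.

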